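# Close up the abrasion tester's weight case

## Robot

A 6-joint arm with a two-finger parallel gripper is mounted at the origin on the work surface. World frame = base frame: x ahead of the robot, y to its left, z up, the work surface at z = 0. Lengths are in mm, angles in rad, forces in N, time in s.
With the tool pointing down it reaches from about 350 to 775 mm from the base axis. Payload 7.3 kg.
Tool frame: the origin (TCP) lies midway between the tips of the shut fingers; the grasp point (between the pads) lies 19 mm behind it; z points along the fingers, y is the line along which they close (so a half turn about z gives the same grasp; the last joint's range is limited). The gripper opens to 92 mm and grips with 3 to 60 N. Pads are 19 mm wide; open, the fingers measure 130 mm over their backs; the gripper's body (75 mm by 190 mm) begins 47 mm behind the grasp point.
Start: joints at [0.976, 0.342, 1.524, -0, 1.275, -0.146], TCP at [227.778, 473.035, 226.741] pointing down, gripper open.
Joint ranges: [-2.53, 2.53], [-0.77, 2.02], [0.04, 2.7], [-1, 4.14], [0.28, 2.66], [-3.11, 3.11]. Speed limits (rad/s): [2.57, 2.57, 3.14, 3.14, 3.14, 3.14].

## Interface

Orientations are given as [roll, pitch, yaw] about the fixed x, y, z axes, in that order (R = Rz(yaw) Ry(pitch) Rx(roll)).
In Python, from plant import bot gives the robot as it stands. The module is installed in compiled form; this text tells all that it offers.
- The arm moves only by the shell command python3 -m crank 'ROWS' [OPENING]. ROWS is JSON, a list of rows, each a list of 6 numbers: the shift along the tool's x, y, z in m, then the turn, a rotation vector about the tool's x, y, z in rad. In form: [[dx, dy, dz, wx, wy, wz], ...]. A call has 1 to 5 rows; each row shifts and turns the commanded pose from where the row before left it, along the tool's axes as they then stand; what a row does not reach is not made up. A row lasts 1/8 s, in which the tool goes at most 62.5 mm and 10.7 degrees, less where a joint would pass 70% of its speed; a pose out of reach is approached as far as the arm can. A call is refused whole if a number of a shift passes 0.0625 or a number of a turn 0.188, either way. A call with a gripper value outside its range is refused whole. OPENING is the opening in per cent of the stroke, from 0 (shut) to 100 (fully open), set as the call begins (- or left out, the last holds). The fingers move at their own pace and stop on an object; the grip force is fixed at half the most. Time passes only in rows, so rows that do not move let the fingers close. It gives the time, the measured TCP pose, the force, the opening and the grip force at its end, in the units of the state.
- bot.get_obs(): the state, without advancing time (a new reading comes with each control period).
- bot.capture(name): name is "side" or "top" or "wrist"; returns a dict with "color" (384x512x3 uint8, blue, green, red), "fov_y" (degrees; the focal length in pixels is half the picture's height over the tangent of half this angle, whatever the lens; pixels are square), "cx", "cy" (the principal point, pixels), "extrinsics" (4x4, takes a point from world to camera coordinates); the wrist camera has in their place "tool_from_camera" (4x4, takes a point from camera to tool coordinates, whose origin is the TCP and whose axes are the flange's). Camera axes: x right, y up, looking along -z (the intrinsics and any distortion apply to the point x, -y, -z); pixel columns grow to the right and rows downward; lengths in mm; the calibration is good to about 2 mm. A picture is of the moment at which its call begins: read the wrist's pose just before it. There is no depth.
- bot.close_job(): hands the job in; it is judged then, once.
The state is a dict: "time": time; "joint_positions": joint angles; "dq": joint speeds; "tau": joint torques, N m; "tool_pos": TCP position; "tcp_rot": TCP orientation; "contact_force": force on the tool from outside, world axes, zero at the start; "moment": the same for the moment, N m; "grip_width": finger opening in mm; "finger_force": force on a finger pad.
Only numpy, scipy, OpenCV 4.12 (cv2) and the standard library are available. Lean on these libraries where they do the work, as an engineer would, in place of code of your own. Each camera call takes 0.05 s, during which the arm holds its last target. There are 200 camera calls.

## Task

Put the loading weight that stands out on the bench into the empty compartment of the grey case and set it down gently. Then close the case with its steel lid: tilt the lid so that the oblong eye in its tab goes past the wide head of the stud on the end of the case, lay the lid down level so that it cannot lift off, and slide it fully home, flat on the rim with its end lip up against the case wall. Do not force the lid (a bent one is scrap) and do not drop it or the weight, leave the other weights in their compartments, and leave the cutter, the specimen holder and the bottle alone.

Things in the scene. Friction and masses are not known exactly. Their poses are not given: they have to be found in the camera images.
- case: grey steel case fixed to the bench, open on top: 146 x 146 mm outside, rim 62 mm above the bench, walls 3 mm, floor 4 mm. Cross dividers 4 mm thick, 26 mm above the floor, make four compartments 68 x 68 mm clear, centred at x, y = +-36 mm. Origin: centre of its underside; z up; x points to the end wall that carries the stud.
- case_lug (a point): middle of the slot in the lug that sticks out of the case's end wall (lug 40 mm wide, top 30 mm above the bench, ends at case x = 125 mm); this point is at case x = 98, y = 0, z = 30 mm. In the slot stands the rigid steel stud: neck 10 mm in diameter; round flat head 36 mm in diameter, 68 to 72 mm above the bench. It may be clamped anywhere within 6 mm of this point along x: find it by touch.
- empty_nest (a point): centre of the floor of the empty compartment (case x = -36, y = -36 mm), 4 mm above the bench; the weight's underside centre belongs here. Axes as the case's.
- weight: a turned steel loading weight, standing: a body 60 mm in diameter and 30 mm tall, above it a neck 12 mm in diameter, and on top a round knob 20 mm in diameter from 38 to 54 mm up (grip the knob from above). About 0.7 kg. Origin: centre of its underside, z up. This is the one out on the bench.
- stored1: a turned steel loading weight, standing: a body 60 mm in diameter and 30 mm tall, above it a neck 12 mm in diameter, and on top a round knob 20 mm in diameter from 38 to 54 mm up (grip the knob from above). About 0.7 kg. Origin: centre of its underside, z up. Already in its compartment (case x = -36, y = 36 mm).
- stored2: a turned steel loading weight, standing: a body 60 mm in diameter and 30 mm tall, above it a neck 12 mm in diameter, and on top a round knob 20 mm in diameter from 38 to 54 mm up (grip the knob from above). About 0.7 kg. Origin: centre of its underside, z up. Already in its compartment (case x = 36, y = -36 mm).
- stored3: a turned steel loading weight, standing: a body 60 mm in diameter and 30 mm tall, above it a neck 12 mm in diameter, and on top a round knob 20 mm in diameter from 38 to 54 mm up (grip the knob from above). About 0.7 kg. Origin: centre of its underside, z up. Already in its compartment (case x = 36, y = 36 mm).
- nest1 (a point): centre of the compartment floor on which stored1 stands. Axes as the case's.
- nest2 (a point): centre of the compartment floor on which stored2 stands. Axes as the case's.
- nest3 (a point): centre of the compartment floor on which stored3 stands. Axes as the case's.
- lid: loose steel lid, 0.36 to 0.56 kg, a shallow pan lying on its skirts at the start. Origin: middle of the pan at the skirts' lower edge; z up; x points to the tab. Plate 3 mm thick, underside at z = 12 mm, 158 mm wide (y), x -76 to 76 mm; tab 68 mm wide, level with it, runs on to x = 124 mm. Skirts 12 mm deep, 3 mm thick: two sides and an end lip at -x, none at the tab end. Balances near the grip.
- lid_lip (a point): middle of the lower edge of the lid's end lip, on its inner face (lid x = -73, y = 0, z = 0). Axes as the lid's. Lid home: lid frame over the case frame, same x direction, origin at case x = 0, y = 0, z = 50 mm; plate on the rim, side skirts outside the case's sides (3 mm play each side), this lip touching the outside of the case's end wall opposite the stud.
- lid_grip (a point): middle of the lid's handle: a straight flat-sided black bar, 14 mm thick (lid x), 24 mm high and 86 mm long (lid y), its underside 22 mm above the plate, on two legs at y = +-36 mm. The point is at lid x = 0, y = 0, z = 49 mm; best gripped from above, fingers closing along lid x. Axes as the lid's.
- lid_eye (a point): centre of the oblong eye in the tab, at the plate's underside (lid x = 99, y = 0, z = 12 mm): 26 mm along x (86 to 112), 44 mm along y. Level, it cannot pass the stud's head. Tab end about 30 degrees low, the outer bar (x 112 to 124) goes down outside the head and is drawn back under it to meet the neck; the lid then swings level and slides home towards the stud.
- cutter: bystander: round aluminium sample cutter standing on the bench, 112 mm in diameter, 98 mm tall. Origin: centre of its underside.
- holder: bystander: brass specimen holder standing on the bench, 60 mm in diameter, 48 mm tall. Origin: centre of its underside.
- bottle: bystander: white plastic bottle standing on the bench, 60 mm in diameter, 140 mm tall. Origin: centre of its underside.
Mind the look-alikes: they are no part of the job. What is shaped like the stored2 but green is not meant. What is shaped like the stored3 but green is not meant.

How it is judged (in metres and radians):
On the way, in this order (a step that is already met when the one before it is completed fails the run):
1. the weight stands in the empty compartment, let go (horizontal distance between weight and empty_nest below 0.008 m and angle between weight's own z axis and vertical below 0.06 rad and z of weight in the frame of empty_nest between -0.003 and 0.003 m and contact force between the fingers and weight below 0.05 N), for 0.2 s.
2. the lid is hooked on the stud, level and home on the rim (x of lid_eye in the frame of case between 0.096 and 0.103 m and y of lid_eye in the frame of case between -0.005 and 0.005 m and x of lid in the frame of case between -0.003 and 0.004 m and z of lid in the frame of case between 0.0475 and 0.0525 m and angle between lid's own z axis and vertical below 0.025 rad), for 0.1 s.
At the end, for the whole second after the job is handed in: All four weights stand upright on their compartment floors (8 mm, height 3 mm); the lid lies level (0.025 rad) and at rest on the rim (2.5 mm in height), its eye round the stud under the head, home along the case within 3 mm, across within 5 mm (all of step 2 and horizontal distance between weight and empty_nest below 0.008 m and angle between each of weight, stored1, stored2, stored3's own z axis and vertical below 0.06 rad and z of weight in the frame of empty_nest between -0.003 and 0.003 m and horizontal distance between stored1 and nest1 below 0.008 m and z of stored1 in the frame of nest1 between -0.003 and 0.003 m and horizontal distance between stored2 and nest2 below 0.008 m and z of stored2 in the frame of nest2 between -0.003 and 0.003 m and horizontal distance between stored3 and nest3 below 0.008 m and z of stored3 in the frame of nest3 between -0.003 and 0.003 m and linear speed of lid below 0.02 m/s); the robot touches nothing.
It fails at once if the weight is dropped (falls free faster than 0.5 m/s, about 13 mm) (contact force between the fingers and weight below 0.05 N and linear speed of weight above 0.5 m/s).
It fails at once if the lid is dropped (falls free faster than 0.5 m/s, about 13 mm) (contact force between the fingers and lid below 0.05 N and linear speed of lid above 0.5 m/s).
It fails at once if the lid is forced against the stud or the case with more than 40 N (contact force between lid and case above 40 N).
It fails at once if the sample cutter, the specimen holder or the bottle is shifted by more than 20 mm (distance of any of cutter, holder, bottle from where it was at the start of the episode above 0.02 m).
It also fails if it takes over 64 s, if anything falls off the work surface, if the arm or the gripper's body presses on something with over 40 N, if the wrist force passes 120 N, or if a joint passes its speed limit or range.

## Working session

There is one attempt and no reset: what is moved stays moved. The work goes in short steps, Python scripts to look and compute and a shell command to move; the robot and the scene stay as the last step left them, time stands still between calls to the robot, and variables do not carry over. Pictures are saved under pics/ and viewed, at most 10 in all, crops included, and the job is handed in when it is done.

```bash
mkdir -p pics
cat > h.py <<'E'
import numpy as np, cv2
from plant import bot
from scipy.spatial.transform import Rotation as R
def cam(n):
    o=bot.get_obs(); c=bot.capture(n)
    f=192/np.tan(np.radians(c['fov_y'])/2)
    if n=='wrist':
        T=np.eye(4);T[:3,:3]=R.from_euler('xyz',o['tcp_rot']).as_matrix();T[:3,3]=o['tool_pos']
        W=T@np.array(c['tool_from_camera'])
    else: W=np.linalg.inv(np.array(c['extrinsics']))
    return dict(img=np.array(c['color']),f=f,cx=c['cx'],cy=c['cy'],W=W,keys=[k for k in c if k!='color'],raw=c)
def ray(c,u,v):
    d=c['W'][:3,:3]@np.array([(u-c['cx'])/c['f'],-(v-c['cy'])/c['f'],-1]);return c['W'][:3,3],d
def onz(c,u,v,z):
    p,d=ray(c,u,v);return p+d*(z-p[2])/d[2]
def proj(c,P):
    q=np.linalg.inv(c['W'])@np.append(P,1);return np.array([c['cx']-c['f']*q[0]/q[2],c['cy']+c['f']*q[1]/q[2]])
E
python3 - <<'E'
from h import *
import pickle
for n in ('top','side'):
    c=cam(n);print(n,c['keys'],c['f'],c['cx'],c['cy'],c['W'].round(2).tolist(),{k:v for k,v in c['raw'].items() if 'dist' in k})
    cv2.imwrite(f'pics/{n}0.png',cv2.resize(c['img'],None,fx=1.5,fy=1.5))
    pickle.dump(c,open(n+'.pkl','wb'))
print(bot.get_obs())
E
```

```text
top ['fov_y', 'cx', 'cy', 'extrinsics'] 458.2168921594001 256.09456156059076 188.3144093866152 [[-0.03, 1.0, -0.08, 464.76], [-1.0, -0.03, 0.0, 44.62], [0.0, 0.08, 1.0, 1435.75], [0.0, 0.0, 0.0, 1.0]] {}
side ['fov_y', 'cx', 'cy', 'extrinsics'] 431.5849143707691 252.49722773634883 186.5364791775392 [[0.74, 0.39, -0.55, 24.55], [-0.67, 0.41, -0.62, -588.08], [-0.02, 0.83, 0.56, 633.37], [0.0, 0.0, 0.0, 1.0]] {}
{'time': 0.1, 'joint_positions': array([ 9.75991952e-01,  3.42620395e-01,  1.52491203e+00, -1.92066231e-05,
        1.27542321e+00, -1.45994657e-01]), 'dq': array([ 0.00057164, -0.00232731, -0.00176497,  0.00156197, -0.00215116,
       -0.00027451]), 'tau': array([ 1.91041931e-03, -4.32007813e+01, -2.44693136e+01,  7.19409669e-02,
        5.26517385e-02,  3.50970559e-07]), 'tool_pos': array([227.56877946, 472.7070403 , 226.13471945]), 'tcp_rot': array([-3.14024150e+00, -1.80110658e-04,  2.69278842e+00]), 'contact_force': array([-0.40518653, -0.97880468, -0.4550149 ]), 'moment': array([ 0.04772682,  0.05178765, -0.02962162]), 'finger_force': 0.0, 'grip_width': 91.77737394998726}
```

View pics/top0.png

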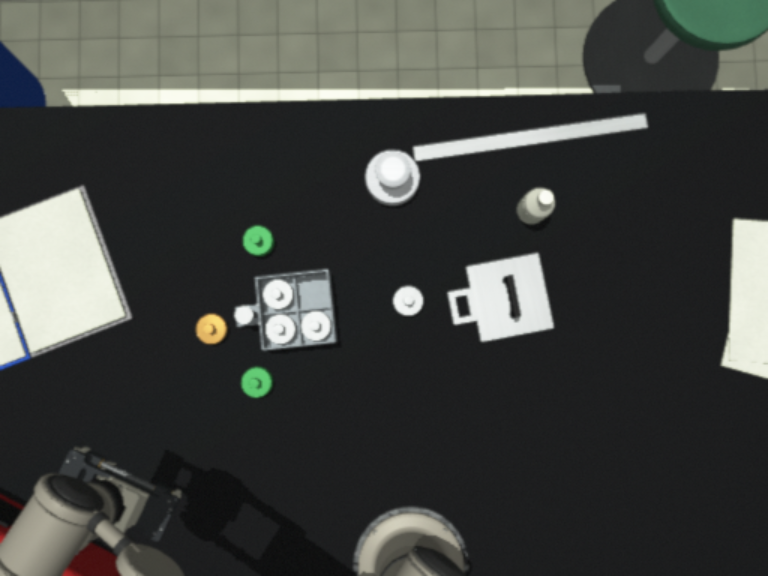

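View pics/side0.png

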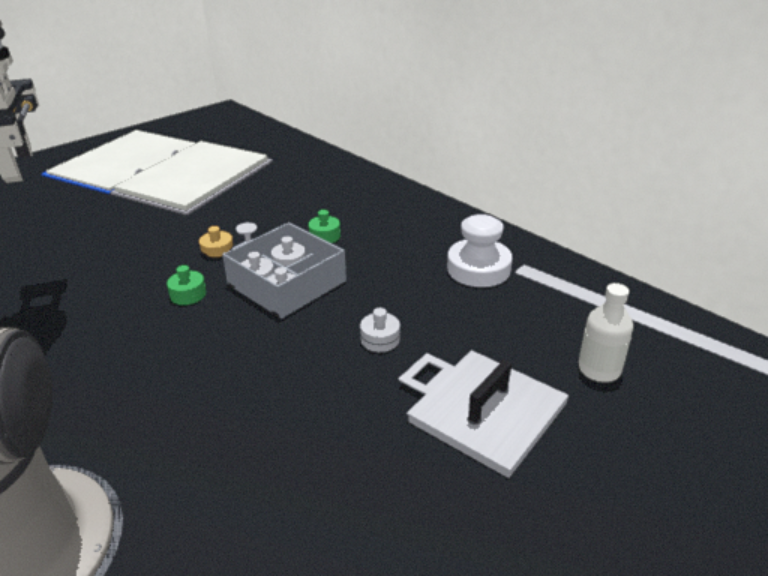

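Top view (1.5x pixels): the silver weight stands alone at (408,300). The case is at about (297,310), with its empty compartment upper right at (315,293) and its stud at (245,315) on the left. The lid is at (510,298), tab to the left. The bystanders are the cutter (392,177), bottle (536,205) and holder (210,328).
Candidates for the weight are silver (408,300), green (258,240) and green (256,382). The silver one fits, because the green ones are named as look-alikes. I'll confirm it in a crop.

Run:
```python
from h import *
import pickle
c=pickle.load(open('top.pkl','rb'));s=pickle.load(open('side.pkl','rb'))
im=c['img']
cv2.imwrite('pics/crop1.png',np.hstack([cv2.resize(im[165:245,150:310],(480,240)),cv2.resize(s['img'][140:240,150:290],(320,240))]))
hsv=cv2.cvtColor(im,cv2.COLOR_BGR2HSV)
m=((hsv[...,2]>120)&(hsv[...,1]<60)).astype('uint8')
def comp(x,y):
    n,l,st,ce=cv2.connectedComponentsWithStats(m);k=l[int(y/1.5),int(x/1.5)];mm=(l==k).astype('uint8')
    return mm,max(cv2.findContours(mm,0,1)[0],key=cv2.contourArea)
mm,ct=comp(400,305);(u,v),r=cv2.minEnclosingCircle(ct);print('weight',u,v,r,onz(c,u,v,30).round(1))
mm,ct=comp(530,300)
# plate: erode the tab away
k=cv2.morphologyEx(cv2.morphologyEx(mm,cv2.MORPH_CLOSE,np.ones((9,9))),cv2.MORPH_OPEN,np.ones((33,33)))
pc=max(cv2.findContours(mm,0,1)[0],key=cv2.contourArea)
hull=cv2.minAreaRect(pc);b=cv2.boxPoints(hull)
P=np.array([onz(c,*p,15)[:2] for p in b]);print('lid box',P.round(1).tolist(),[np.linalg.norm(P[i]-P[i-1]).round(1) for i in range(4)],P.mean(0).round(1))
# case : gray
m2=((hsv[...,2]>45)&(hsv[...,1]<110)).astype('uint8')
n,l,st,ce=cv2.connectedComponentsWithStats(m2);k=l[int(293/1.5),int(315/1.5)];print(st[k])
mm=(l==k).astype('uint8');mm=cv2.morphologyEx(cv2.morphologyEx(mm,cv2.MORPH_CLOSE,np.ones((15,15))),cv2.MORPH_OPEN,np.ones((19,19)))
ct=max(cv2.findContours(mm,0,1)[0],key=cv2.contourArea);b=cv2.boxPoints(cv2.minAreaRect(ct));print((b*1.5).round())
P=np.array([onz(c,*p,62)[:2] for p in b]);print('case',P.round(1).tolist(),[np.linalg.norm(P[i]-P[i-1]).round(1) for i in range(4)],P.mean(0).round(1))
print('stud',onz(c,245/1.5,315/1.5,72).round(1))
for x,y in((258,240),(256,382),(210,328),(392,190),(530,210)):print(onz(c,x/1.5,y/1.5,30).round(0))
for x,y in ((278,295),(281,330),(316,325)):print('stored',onz(c,x/1.5,y/1.5,34).round(1))
```

```text
weight 271.54425048828125 200.10177612304688 9.951593399047852 [536.2  -7.7  30. ]
lid box [[597.5, -83.1], [631.1, -284.3], [472.5, -307.7], [439.6, -108.2]] [np.float64(159.9), np.float64(203.9), np.float64(160.3), np.float64(202.2)] [ 535.2 -195.8]
[ 155  178   70   56 2853]
[[254. 270.]
 [333. 270.]
 [333. 348.]
 [254. 348.]]
case [[603.3, 300.3], [599.1, 140.9], [443.2, 144.1], [447.4, 302.2]] [np.float64(155.9), np.float64(159.5), np.float64(155.9), np.float64(158.1)] [523.3 221.9]
stud [513.1 316.4  72. ]
[668. 296.  30.]
[378. 304.  30.]
[490. 396.  30.]
[765.  17.  30.]
[ 716. -267.   30.]
stored [553.5 256.2  34. ]
stored [482.1 251.1  34. ]
stored [490.3 179.8  34. ]
```

View pics/crop1.png

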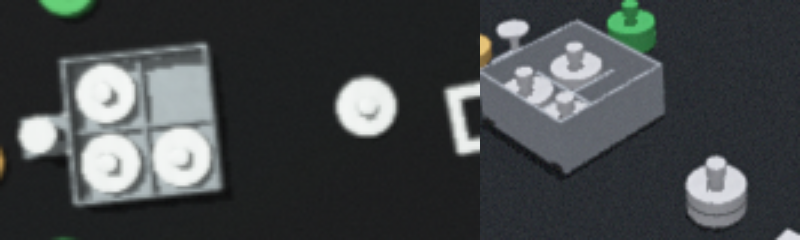

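The crop confirms it: the silver weight is alone at crop (366,107), and the fourth compartment (180,88) is empty. I'll go above the weight with the tool turned to yaw 50°, so the fingers close along the case diagonal.

```bash
cat >> h.py <<'E'
def go(pos,yaw,tilt=0):
    "shift in the present tool axes, then the turn (tool rotvec), to reach pos/yaw(deg); tilt deg about tool x"
    o=bot.get_obs();A=R.from_euler('xyz',o['tcp_rot']);B=R.from_euler('z',yaw,degrees=True)*R.from_euler('x',180+tilt,degrees=True)
    d=np.array(pos)-o['tool_pos']
    print('t',round(o['time'],2),'at',o['tool_pos'].round(1),'shift now-axes mm',A.inv().apply(d).round(1),'turn',(A.inv()*B).as_rotvec().round(3),'shift final-axes',B.inv().apply(d).round(1))
E
T='[0,0,0,0,0,0.182]'; true
python3 -m crank '[[0,0,0,0,0,0.182],[0,0,0,0,0,0.182],[0,0,0,0,0,0.182],[0,0,0,0,0,0.182],[0,0,0,0,0,0.182]]' 60 >/dev/null
python3 -m crank '[[0,0,0,0,0,0.182],[0,0,0,0,0,0.182],[0,0,0,0,0,0.182],[0,0,0,0,0,0.182],[0,0,0,0,0,0.182]]' >/dev/null
python3 -m crank '[[-0.017,0.0545,0,0,0,0],[-0.017,0.0545,0,0,0,0],[-0.017,0.0545,0,0,0,0],[-0.017,0.0545,0,0,0,0],[-0.017,0.0545,0,0,0,0]]' >/dev/null
python3 -m crank '[[-0.017,0.0545,0,0,0,0],[-0.017,0.0545,0,0,0,0],[-0.017,0.0545,0,0,0,0],[-0.017,0.0545,0,0,0,0],[-0.017,0.0545,0,0,0,0]]'
python3 -m crank '[[0,0,0,0,0,0],[0,0,0,0,0,0]]'
python3 - <<'E'
from h import *
go((536,-8,150),50)
c=cam('wrist');print(c['keys'],c['W'].round(2).tolist(),c['f'])
cv2.imwrite('pics/w1.png',c['img'])
m=(cv2.cvtColor(c['img'],cv2.COLOR_BGR2GRAY)>110).astype('uint8')
for ct in cv2.findContours(m,0,1)[0]:
    if cv2.contourArea(ct)>300:
        (u,v),r=cv2.minEnclosingCircle(ct);print(u,v,r,cv2.contourArea(ct)/(np.pi*r*r),onz(c,u,v,30).round(1))
print(proj(c,(536,-8,30)))
E
```

```text
time: 2.6
tool_pos: [536.7, -9.2, 226.4]
tcp_rot: [-3.141, 0.0, 0.873]
contact_force: [0.7, 0.0, -0.0]
grip_width: 55.1
finger_force: 0.0
time: 2.85
tool_pos: [535.4, -7.1, 226.1]
tcp_rot: [-3.14, 0.0, 0.872]
contact_force: [-0.6, 1.5, -0.2]
grip_width: 55.0
finger_force: 0.0
t 2.85 at [535.4  -7.1 226.1] shift now-axes mm [-0.2  1.1 76.1] turn [-0.002  0.    -0.   ] shift final-axes [-0.3  1.  76.1]
['fov_y', 'cx', 'cy', 'tool_from_camera'] [[0.77, 0.61, 0.19, 587.28], [-0.64, 0.73, 0.23, 55.13], [-0.0, -0.3, 0.95, 383.14], [0.0, 0.0, 0.0, 1.0]] 284.6876064835565
180.0 382.0 157.0032958984375 0.06672230635985349 [ 211.7 -198.9   30. ]
255.5 286.5 94.66001892089844 0.1255226354603058 [ 424.6 -137.8   30. ]
15.5 254.0 19.602394104003906 0.518982806033864 [201.1 117.6  30. ]
188.5 247.5 26.315494537353516 0.3964479341421289 [393.9 -30.1  30. ]
484.0 236.5 34.51458740234375 0.5346774200442364 [ 714.6 -276.    30. ]
334.5 241.0 61.53261184692383 0.2660385228251337 [ 554.6 -151.2   30. ]
257.0976867675781 169.3132781982422 24.02370262145996 0.921333199085384 [537.4  -6.1  30. ]
443.0 43.0 80.4550552368164 0.3005323786486416 [788.2 -28.6  30. ]
101.17440032958984 20.942495346069336 101.99895477294922 0.2638715760734822 [512.7 230.6  30. ]
[257.18037494 171.14290391]
```

View pics/w1.png

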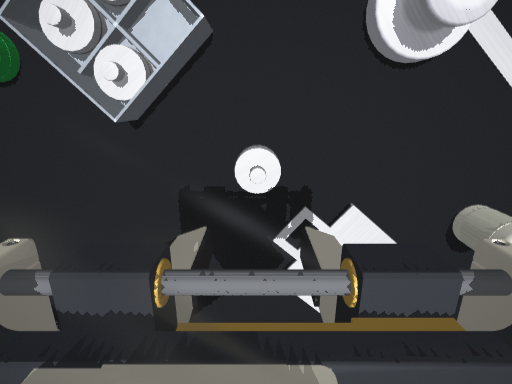

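The wrist view shows the weight at (257,170) with its knob at (258,175), and the case upper left with its empty compartment at (165,30). The centre works out to about (537,-7). I'll descend and grip.

```bash
python3 -m crank '[[0.001,0.001,0.05,0,0,0],[0,0,0.05,0,0,0],[0,0,0.05,0,0,0],[0,0,0.03,0,0,0],[0,0,0.009,0,0,0]]'
python3 -m crank '[[0,0,0,0,0,0],[0,0,0,0,0,0]]' 
python3 -m crank '[[0,0,0,0,0,0],[0,0,0,0,0,0],[0,0,0,0,0,0],[0,0,0,0,0,0],[0,0,0,0,0,0]]' 0
```

```text
time: 3.52
tool_pos: [535.9, -5.8, 36.4]
tcp_rot: [-3.139, 0.002, 0.875]
contact_force: [0.1, 0.3, 0.1]
grip_width: 54.8
finger_force: 0.0
time: 3.78
tool_pos: [538.4, -7.1, 39.3]
tcp_rot: [3.139, -0.002, 0.873]
contact_force: [0.9, 0.0, -1.0]
grip_width: 54.9
finger_force: 0.0
time: 4.4
tool_pos: [537.7, -7.5, 37.8]
tcp_rot: [3.141, -0.0, 0.873]
contact_force: [0.8, -1.4, 0.4]
grip_width: 19.3
finger_force: 30.0
```

```bash
python3 -m crank '[[0,0,-0.01,0,0,0],[0,0,-0.025,0,0,0],[0,0,-0.035,0,0,0],[0,0,-0.035,0,0,0],[0,0,-0.015,0,0,0]]'
python3 -m crank '[[0.02,-0.013,0,0,0,0],[0.0405,-0.0265,0,0,0,0],[0.0405,-0.0265,0,0,0,0],[0.0405,-0.0265,0,0,0,0],[0.02,-0.013,0,0,0,0]]'
python3 -m crank '[[0,0,0,0,0,0],[0,0,0,0,0,0],[0,0,0,0,0,0]]'
python3 - <<'E'
from h import *
c=cam('wrist');cv2.imwrite('pics/w2.png',cv2.resize(c['img'],None,fx=1.5,fy=1.5))
import pickle;pickle.dump(c,open('w2.pkl','wb'))
E
```

```text
time: 5.03
tool_pos: [537.7, -7.3, 159.3]
tcp_rot: [3.14, -0.001, 0.873]
contact_force: [0.3, 0.3, -7.2]
grip_width: 18.7
finger_force: 30.0
time: 5.65
tool_pos: [559.3, 186.7, 156.2]
tcp_rot: [-3.139, 0.002, 0.875]
contact_force: [0.5, -0.2, -7.8]
grip_width: 18.4
finger_force: 30.0
time: 6.02
tool_pos: [560.2, 183.2, 157.3]
tcp_rot: [-3.141, 0.001, 0.872]
contact_force: [0.6, 0.1, -6.6]
grip_width: 18.8
finger_force: 30.0
```

View pics/w2.png

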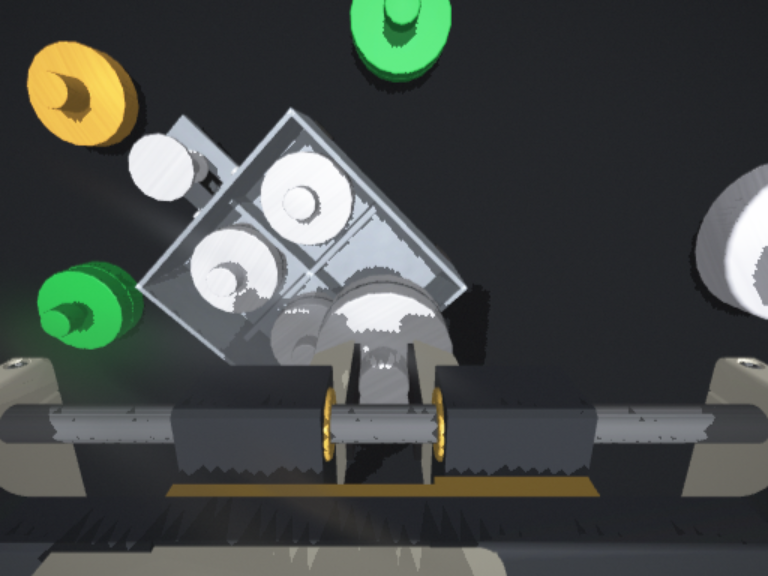

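Wrist view (1.5x): the rim corners are at (291,109), (137,287) and (467,289). The stud head is at (162,167), and the stored weights' bodies are at (306,198) and (235,271). The held weight hangs at (385,330). Next I'll compute the case pose.

Run:
```python
from h import *
import pickle
c=pickle.load(open('w2.pkl','rb'))
q=lambda u,v,z:onz(c,u/1.5,v/1.5,z)[:2]
W=np.array([q(291,109,62),q(137,287,62),q(467,289,62),q(306,198,34),q(235,271,34),])
L=np.array([[73,-73],[73,73],[-73,-73],[36,-36],[36,36.]])
a=L-L.mean(0);b=W-W.mean(0)
th=np.arctan2((a[:,0]*b[:,1]-a[:,1]*b[:,0]).sum(),(a*b).sum())
M=np.array([[np.cos(th),-np.sin(th)],[np.sin(th),np.cos(th)]])
t=W.mean(0)-M@L.mean(0)
print('case',t.round(1),np.degrees(th),'res',(W-(L@M.T+t)).round(1).tolist())
print('stud',q(162,167,72).round(1),'in case',(M.T@(q(162,167,72)-t)).round(1))
n=M@[-36,-36]+t;print('nest',n.round(1));go((*n,100),50)
```

```text
case [523.4 218.9] 94.59605960144292 res [[-1.6, -0.6], [0.4, -1.5], [-1.1, 0.3], [0.4, 0.3], [1.9, 1.4]]
stud [515.4 319. ] in case [100.4  -0. ]
nest [562.2 185.9]
t 6.08 at [560.3 183.3 157.5] shift now-axes mm [ 3.3 -0.3 57.5] turn [-0.     0.001 -0.001] shift final-axes [ 3.2 -0.3 57.5]
```

```bash
python3 -m crank '[[0.003,0,0.02,0,0,0],[0,0,0.035,0,0,0],[0,0,0.03,0,0,0],[0,0,0.015,0,0,0],[0,0,0.007,0,0,0]]'
python3 -m crank '[[0,0,0.002,0,0,0],[0,0,0.001,0,0,0],[0,0,0.001,0,0,0],[0,0,0,0,0,0]]'
python3 -m crank '[[0,0,0.001,0,0,0],[0,0,0.001,0,0,0],[0,0,0,0,0,0],[0,0,0,0,0,0]]'
python3 -m crank '[[0,0,0.001,0,0,0],[0,0,0,0,0,0],[0,0,0,0,0,0]]'
```

```text
time: 6.7
tool_pos: [562.5, 186.1, 50.4]
tcp_rot: [-3.141, 0.0, 0.872]
contact_force: [-0.5, -0.0, -7.1]
grip_width: 19.2
finger_force: 30.0
time: 7.2
tool_pos: [562.5, 186.6, 47.1]
tcp_rot: [3.141, -0.001, 0.873]
contact_force: [-0.6, -0.4, -7.2]
grip_width: 18.9
finger_force: 30.0
time: 7.7
tool_pos: [562.4, 186.5, 44.7]
tcp_rot: [-3.142, -0.0, 0.873]
contact_force: [-0.0, 0.4, -7.3]
grip_width: 19.0
finger_force: 30.0
time: 8.07
tool_pos: [562.4, 186.5, 43.7]
tcp_rot: [3.142, -0.0, 0.873]
contact_force: [0.3, 0.5, -6.9]
grip_width: 19.0
finger_force: 30.0
```

```bash
python3 -m crank '[[0,0,0.001,0,0,0],[0,0,0,0,0,0],[0,0,0,0,0,0]]'
python3 -m crank '[[0,0,0.001,0,0,0],[0,0,0,0,0,0],[0,0,0,0,0,0]]'
python3 -m crank '[[0,0,0.0005,0,0,0],[0,0,0,0,0,0],[0,0,0,0,0,0]]'
```

```text
time: 8.45
tool_pos: [562.4, 186.5, 42.7]
tcp_rot: [-3.142, -0.0, 0.873]
contact_force: [-0.3, 0.3, -6.5]
grip_width: 19.0
finger_force: 30.0
time: 8.82
tool_pos: [562.5, 186.5, 41.8]
tcp_rot: [3.141, -0.0, 0.873]
contact_force: [-0.5, 0.0, -6.1]
grip_width: 19.2
finger_force: 30.0
time: 9.2
tool_pos: [562.5, 186.5, 41.8]
tcp_rot: [3.141, -0.0, 0.873]
contact_force: [-2.4, -0.5, 2.7]
grip_width: 19.2
finger_force: 30.0
```

Touchdown: the wrist force swung from -6 to +3 N. I'll release, rise, turn and go over the lid.

```bash
python3 -m crank '[[0,0,0,0,0,0],[0,0,0,0,0,0],[0,0,0,0,0,0],[0,0,0,0,0,0]]' 33
python3 -m crank '[[0,0,-0.03,0,0,0],[0,0,-0.06,0,0,0],[0,0,-0.06,0,0,0],[0,0,-0.035,0,0,0]]'
python3 -m crank '[[0,0,0,0,0,0.177],[0,0,0,0,0,0.177],[0,0,0,0,0,0.177],[0,0,0,0,0,0.177]]' 60 >/dev/null
python3 -m crank '[[-0.0128,0.0568,0,0,0,0],[-0.0128,0.0568,0,0,0,0],[-0.0128,0.0568,0,0,0,0],[-0.0128,0.0568,0,0,0,0]]' >/dev/null
python3 -m crank '[[-0.0128,0.0568,0,0,0,0],[-0.0128,0.0568,0,0,0,0],[-0.0128,0.0568,0,0,0,0],[0,0,0,0,0,0],[0,0,0,0,0,0]]'
python3 - <<'E'
from h import *
import pickle
c=cam('wrist');pickle.dump(c,open('w3.pkl','wb'))
t=cam('top')
cv2.imwrite('pics/w3.png',np.hstack([c['img'],cv2.resize(t['img'][165:245,155:235],(280,280),interpolation=1)]) if 0 else np.hstack([c['img'],cv2.copyMakeBorder(cv2.resize(t['img'][165:245,155:235],(280,280)),0,104,0,0,0)]))
go((539.4,-221,150),9.5)
E
```

```text
time: 9.7
tool_pos: [562.5, 186.5, 41.3]
tcp_rot: [3.141, -0.0, 0.873]
contact_force: [-0.5, -0.3, -0.0]
grip_width: 29.9
finger_force: 0.0
time: 10.2
tool_pos: [563.2, 186.7, 229.9]
tcp_rot: [3.139, -0.004, 0.873]
contact_force: [1.0, 0.3, -1.1]
grip_width: 30.1
finger_force: 0.0
time: 11.82
tool_pos: [539.1, -220.0, 226.0]
tcp_rot: [-3.141, 0.0, 0.164]
contact_force: [0.2, 0.8, 0.2]
grip_width: 55.0
finger_force: 0.0
t 11.93 at [ 539.4 -219.   226.3] shift now-axes mm [-0.3  2.  76.3] turn [-0.001 -0.     0.001] shift final-axes [-0.3  2.  76.3]
```

View pics/w3.png

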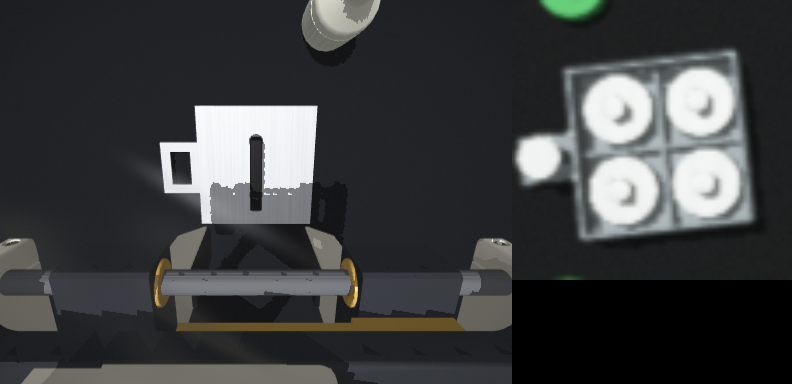

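The weight sits in its compartment at right (700,100). The lid corners are at (194,106), (317,106), (309,223) and (201,223), and the bar runs from (256,135) to (256,210).

Run:
```python
from h import *
import pickle
c=pickle.load(open('w3.pkl','rb'))
W=np.array([onz(c,u,v,15)[:2] for u,v in((194,106),(317,106),(309,223),(201,223))])
L=np.array([[76,-79],[-76,-79],[-76,79],[76,79.]])
a=L-L.mean(0);b=W-W.mean(0)
th=np.arctan2((a[:,0]*b[:,1]-a[:,1]*b[:,0]).sum(),(a*b).sum())
M=np.array([[np.cos(th),-np.sin(th)],[np.sin(th),np.cos(th)]])
t=W.mean(0);print('lid',t.round(1),np.degrees(th),'res',(b-a@M.T).round(1).tolist())
print('bar mid top',onz(c,256,172,61).round(1))
go((*t,40),np.degrees(th)-90)
```

```text
lid [ 538.7 -219. ] 99.38080352415824 res [[-0.8, -0.3], [-0.4, -0.3], [0.8, 0.7], [0.4, -0.1]]
bar mid top [ 544.4 -219.1   61. ]
t 11.93 at [ 539.4 -219.   226.3] shift now-axes mm [ -0.7   0.  186.3] turn [-0.001 -0.     0.003] shift final-axes [-7.000e-01 -1.000e-01  1.863e+02]
```

```bash
python3 -m crank '[[0,0,0.05,0,0,0],[0,0,0.06,0,0,0],[0,0,0.05,0,0,0],[0,0,0.025,0,0,0],[0,0,0.01,0,0,0]]'
python3 -m crank '[[0,0,0,0,0,0],[0,0,0,0,0,0]]' 
python3 -m crank '[[0,0,0,0,0,0],[0,0,0,0,0,0],[0,0,0,0,0,0],[0,0,0,0,0,0],[0,0,0,0,0,0]]' 0
python3 -m crank '[[0,0,0,0,0,0]]'
```

```text
time: 12.55
tool_pos: [538.9, -218.6, 29.9]
tcp_rot: [-3.14, 0.002, 0.167]
contact_force: [0.0, -0.8, 0.2]
grip_width: 54.8
finger_force: 0.0
time: 12.8
tool_pos: [540.2, -220.5, 32.7]
tcp_rot: [3.14, -0.002, 0.165]
contact_force: [0.3, 0.4, -0.7]
grip_width: 54.8
finger_force: 0.0
time: 13.42
tool_pos: [539.1, -220.3, 31.2]
tcp_rot: [-3.141, 0.0, 0.165]
contact_force: [-0.4, 0.7, 1.8]
grip_width: 13.4
finger_force: 30.0
time: 13.55
tool_pos: [539.2, -220.3, 31.2]
tcp_rot: [-3.141, 0.0, 0.165]
contact_force: [-1.1, 0.9, 0.7]
grip_width: 14.0
finger_force: 30.0
```

Gripped. Next I'll lift the lid, carry it over the case at yaw 4.6°, and work out the threading and swing clearances in the meantime.

```bash
python3 -m crank '[[0,0,-0.01,0,0,0],[0,0,-0.03,0,0,0],[0,0,-0.05,0,0,0],[0,0,-0.05,0,0,0],[0,0,-0.03,0,0,0]]'
python3 -m crank '[[0.003,-0.0235,0,0,0,0],[0.0059,-0.0471,0,0,0,0],[0.0059,-0.0471,0,0,0,0],[0.0059,-0.0471,0,0,0,0],[0.0059,-0.0471,0,0,0,0]]'
python3 -m crank '[[0.0059,-0.0471,0,0,0,0],[0.0059,-0.0471,0,0,0,0],[0.0059,-0.0471,0,0,0,0],[0.0059,-0.0471,0,0,0,0],[0.0059,-0.0471,0,0,0,0]]'
python3 -m crank '[[0.003,-0.0235,0,0,0,0.04],[0,0,0,0,0,0.045],[0,0,0,0,0,0],[0,0,0,0,0,0]]'
cat > clr.py <<'E'
import numpy as np
def box(x0,x1,z0,z1): return np.array([[x0,z0],[x1,z0],[x1,z1],[x0,z1]],float)
def sep(A,B):
    best=-9e9
    for P in (A,B):
        for i in range(4):
            e=P[(i+1)%4]-P[i];n=np.array([e[1],-e[0]])/np.hypot(*e)
            a=A@n;b=B@n;best=max(best,b.min()-a.max(),a.min()-b.max())
    return best
lid=[box(112,124,12,15),box(-76,86,12,15),box(-76,-73,0,12)]
def clr(X,Z,th,xs):
    c,s=np.cos(th),np.sin(th);M=np.array([[c,-s],[s,c]])
    obs=[box(xs-18,xs+18,68,72),box(xs-5,xs+5,30,68),box(70,73,4,62),box(-73,-70,4,62)]
    return min(sep(l@M+[X,Z],o) for l in lid for o in obs)
if __name__=='__main__':
    from scipy.ndimage import label
    xs=100.4
    ths=np.arange(0,37,1.);Xs=np.arange(-12,24,1.);Zs=np.arange(48,130,1.)
    # parametrise Z by height of the eye centre: h = Z-99 sin+12 cos
    hs=np.arange(58,80,.5);Xo=np.arange(-14,24,.5)
    G=np.zeros((len(ths),len(Xo),len(hs)))
    for i,t in enumerate(np.radians(ths)):
        for j,dx in enumerate(Xo):
            for k,h in enumerate(hs): G[i,j,k]=clr(dx+99-99*np.cos(t)-12*np.sin(t),h+99*np.sin(t)-12*np.cos(t),t,xs)
    np.save('G.npy',G)
    # start: tilted, eye outside; goal level
    for m in (1.2,1.0,.8,.6,.4,.2,.1,0,-.2):
        l,_=label(G>m,np.ones((3,3,3)))
        gl=[l[0,j,k] for j in range(len(Xo)) for k in range(len(hs)) if l[0,j,k] and hs[k]<66]
        st=[l[30,j,k] for j in range(len(Xo)) for k in range(len(hs)) if l[30,j,k] and Xo[j]>20]
        if set(gl)&set(st): print('margin',m);break
    L=(set(gl)&set(st)).pop()
    for i in range(0,37,2):
        w=np.argwhere(l[i]==L)
        if len(w):
            b=max(w,key=lambda q:G[i,q[0],q[1]]);print(ths[i],'best eyeX-99',Xo[b[0]],'h',hs[b[1]],'clr',round(G[i,b[0],b[1]],2),'X',Xo[w[:,0]].min(),Xo[w[:,0]].max(),'h',hs[w[:,1]].min(),hs[w[:,1]].max())
E
python3 clr.py
```

```text
time: 14.18
tool_pos: [539.6, -220.6, 204.1]
tcp_rot: [3.14, -0.002, 0.165]
contact_force: [-0.2, 0.8, -5.2]
grip_width: 13.4
finger_force: 30.0
time: 14.8
tool_pos: [528.9, -4.4, 199.7]
tcp_rot: [-3.14, 0.003, 0.165]
contact_force: [1.2, 0.1, -4.5]
grip_width: 13.7
finger_force: 30.0
time: 15.42
tool_pos: [519.1, 232.2, 199.6]
tcp_rot: [3.141, 0.004, 0.165]
contact_force: [1.6, 0.2, -3.6]
grip_width: 14.1
finger_force: 30.0
time: 15.92
tool_pos: [519.4, 253.7, 200.4]
tcp_rot: [3.141, 0.002, 0.081]
contact_force: [0.8, -0.7, -3.7]
grip_width: 13.9
finger_force: 30.0
margin 0.6
0.0 best eyeX-99 -14.0 h 79.5 clr 7.5 X -14.0 23.5 h 63.0 79.5
2.0 best eyeX-99 14.5 h 79.5 clr 7.95 X -14.0 23.5 h 61.5 79.5
4.0 best eyeX-99 15.0 h 79.5 clr 8.41 X -14.0 23.5 h 60.5 79.5
6.0 best eyeX-99 15.5 h 79.5 clr 8.86 X -14.0 23.5 h 59.5 79.5
8.0 best eyeX-99 16.0 h 79.5 clr 9.31 X -14.0 23.5 h 58.0 79.5
10.0 best eyeX-99 16.5 h 79.5 clr 9.76 X -14.0 23.5 h 58.0 79.5
12.0 best eyeX-99 17.0 h 79.5 clr 10.2 X -14.0 23.5 h 58.0 79.5
14.0 best eyeX-99 17.5 h 79.5 clr 10.64 X -14.0 23.5 h 58.0 79.5
16.0 best eyeX-99 18.0 h 79.5 clr 11.08 X -14.0 23.5 h 58.0 79.5
18.0 best eyeX-99 19.0 h 79.5 clr 11.52 X -5.0 23.5 h 58.0 79.5
20.0 best eyeX-99 19.5 h 79.5 clr 11.95 X -5.0 23.5 h 58.0 79.5
22.0 best eyeX-99 20.0 h 79.5 clr 12.37 X -5.0 23.5 h 58.0 79.5
24.0 best eyeX-99 20.5 h 79.5 clr 12.79 X -4.5 23.5 h 58.0 79.5
26.0 best eyeX-99 21.0 h 79.5 clr 13.2 X -4.5 23.5 h 58.0 79.5
28.0 best eyeX-99 22.0 h 79.5 clr 13.6 X -4.0 23.5 h 66.5 79.5
30.0 best eyeX-99 22.5 h 79.5 clr 14.0 X -4.0 23.5 h 66.5 79.5
32.0 best eyeX-99 23.0 h 79.5 clr 14.39 X -4.0 23.5 h 66.0 79.5
34.0 best eyeX-99 23.5 h 79.5 clr 14.77 X -3.5 23.5 h 65.5 79.5
36.0 best eyeX-99 23.5 h 79.0 clr 14.62 X -3.5 23.5 h 65.0 79.5
```

```bash
cat > path.py <<'E'
import numpy as np,sys
from clr import clr
from scipy.sparse import coo_matrix
from scipy.sparse.csgraph import dijkstra
xs=float(sys.argv[1]) if len(sys.argv)>1 else 100.4
ths=np.arange(0,33,1.);hs=np.arange(60,76,.4);Xo=np.arange(-10,24,.4)+xs-100.4
sh=(len(ths),len(Xo),len(hs))
G=np.array([[[clr(dx+99-99*np.cos(t)-12*np.sin(t),h+99*np.sin(t)-12*np.cos(t),t,xs) for h in hs] for dx in Xo] for t in np.radians(ths)])
I=np.arange(G.size).reshape(sh);r=[];c=[];w=[]
cost=np.where(G<.05,np.inf,np.exp(-1.5*np.minimum(G,4))+.02)
import itertools
for d in itertools.product((-1,0,1),repeat=3):
    if d==(0,0,0):continue
    a=tuple(slice(max(0,-k),n-max(0,k)) for k,n in zip(d,sh));b=tuple(slice(max(0,k),n-max(0,-k)) for k,n in zip(d,sh))
    cc=(cost[b]*np.linalg.norm(d)).ravel();ok=np.isfinite(cc)&np.isfinite(cost[a].ravel())
    r+=list(I[a].ravel()[ok]);c+=list(I[b].ravel()[ok]);w+=list(cc[ok])
S=coo_matrix((w,(r,c)),shape=(G.size,)*2).tocsr()
f=lambda t,x,h:I[np.abs(ths-t).argmin(),np.abs(Xo-x).argmin(),np.abs(hs-h).argmin()]
s=f(30,20,74);g=f(0,-2.5 if xs<102.5 else -1.5,62.8)
D,P=dijkstra(S,indices=s,return_predecessors=True)
p=[g]
while p[-1]!=s:p.append(P[p[-1]])
q=None
for n in p[::-1]:
    i,j,k=np.unravel_index(n,sh);t=np.radians(ths[i]);X=Xo[j]+99-99*np.cos(t)-12*np.sin(t);Z=hs[k]+99*np.sin(t)-12*np.cos(t)
    tc=np.array([X+31*np.sin(t),Z+31*np.cos(t)])
    print(int(ths[i]),'lidXZ',X.round(1),Z.round(1),'tcp case x,z',tc.round(1),'clr',G[i,j,k].round(2))
E
python3 path.py | awk 'NR%2==1'
```

```text
30 lidXZ 27.3 113.1 tcp case x,z [ 42.8 140. ] clr 8.5
30 lidXZ 26.5 113.1 tcp case x,z [ 42. 140.] clr 8.5
30 lidXZ 25.7 113.1 tcp case x,z [ 41.2 140. ] clr 8.5
30 lidXZ 24.9 113.1 tcp case x,z [ 40.4 140. ] clr 8.5
30 lidXZ 24.1 112.3 tcp case x,z [ 39.6 139.2] clr 7.7
30 lidXZ 23.3 111.5 tcp case x,z [ 38.8 138.4] clr 6.9
30 lidXZ 22.5 111.5 tcp case x,z [ 38.  138.4] clr 6.9
30 lidXZ 21.7 111.5 tcp case x,z [ 37.2 138.4] clr 6.47
30 lidXZ 20.9 111.5 tcp case x,z [ 36.4 138.4] clr 5.78
30 lidXZ 20.1 111.5 tcp case x,z [ 35.6 138.4] clr 5.08
31 lidXZ 20.0 112.3 tcp case x,z [ 35.9 138.9] clr 4.8
31 lidXZ 19.2 111.5 tcp case x,z [ 35.1 138.1] clr 4.53
31 lidXZ 18.4 110.7 tcp case x,z [ 34.3 137.3] clr 4.26
32 lidXZ 18.3 111.5 tcp case x,z [ 34.7 137.8] clr 4.05
32 lidXZ 17.5 111.1 tcp case x,z [ 33.9 137.4] clr 3.59
32 lidXZ 16.7 111.1 tcp case x,z [ 33.1 137.4] clr 3.54
32 lidXZ 15.9 111.1 tcp case x,z [ 32.3 137.4] clr 3.54
32 lidXZ 15.1 111.1 tcp case x,z [ 31.5 137.4] clr 3.54
32 lidXZ 14.3 111.1 tcp case x,z [ 30.7 137.4] clr 3.54
32 lidXZ 13.5 111.1 tcp case x,z [ 29.9 137.4]
[... 612 characters left out ...]
 1.48
21 lidXZ -2.1 92.7 tcp case x,z [  9.  121.6] clr 1.06
19 lidXZ -3.3 89.3 tcp case x,z [  6.8 118.6] clr 0.67
17 lidXZ -4.4 85.5 tcp case x,z [  4.7 115.1] clr 0.83
15 lidXZ -4.9 81.6 tcp case x,z [  3.1 111.6] clr 0.85
13 lidXZ -5.4 77.8 tcp case x,z [  1.6 108. ] clr 0.8
11 lidXZ -5.7 73.5 tcp case x,z [  0.2 103.9] clr 0.79
9 lidXZ -5.9 69.6 tcp case x,z [ -1.  100.3] clr 0.97
7 lidXZ -5.9 65.4 tcp case x,z [-2.1 96.1] clr 1.14
5 lidXZ -5.9 61.1 tcp case x,z [-3.2 92. ] clr 1.29
3 lidXZ -5.7 56.8 tcp case x,z [-4.1 87.8] clr 1.38
1 lidXZ -4.6 52.9 tcp case x,z [-4.1 83.9] clr 1.58
1 lidXZ -3.8 52.9 tcp case x,z [-3.3 83.9] clr 1.57
1 lidXZ -3.0 52.9 tcp case x,z [-2.5 83.9] clr 1.56
```

```bash
python3 -m crank '[[0,0,0,-0.14,0,0],[0,0,0,-0.14,0,0],[0,0,0,-0.14,0,0],[0,0,0,-0.14,0,0],[0,0,0,0,0,0]]'
python3 -m crank '[[0,0,0,0,0,0],[0,0,0,0,0,0]]'
cat >> h.py <<'E'
C0=np.array([523.4,218.9]);CY=94.6
def case(P):
    a=np.radians(CY);d=np.array(P)[:2]-C0;return np.array([d[0]*np.cos(a)+d[1]*np.sin(a),-d[0]*np.sin(a)+d[1]*np.cos(a)])
def world(x,y): 
    a=np.radians(CY);return C0+[x*np.cos(a)-y*np.sin(a),x*np.sin(a)+y*np.cos(a)]
def st(n=1):
    o=bot.get_obs();Rm=R.from_euler('xyz',o['tcp_rot']);z=Rm.as_matrix()[:,2];y=Rm.as_matrix()[:,1]
    F=o['contact_force'];print('t',round(o['time'],2),'case xy',case(o['tool_pos']).round(2),'z',round(o['tool_pos'][2],2),'tilt',round(np.degrees(np.arcsin(y[2])),2),'rot',o['tcp_rot'].round(4),'F case',case(F[:2]+C0).round(1),F[2].round(1),'w',round(o['grip_width'],1),round(o['finger_force'],1))
def to(x,z,tilt,y=0): go((*world(x,y),z),CY-90,-tilt)
E
python3 - <<'E'
from h import *
st();to(40,165,32)
for n in('wrist','side'):
    c=cam(n);cv2.imwrite(f'pics/{n}4.png',c['img'])
a=cv2.imread('pics/wrist4.png');b=cv2.imread('pics/side4.png')[90:230,120:280]
cv2.imwrite('pics/w4.png',np.hstack([cv2.resize(a,(480,360)),cv2.resize(b,(320,280),interpolation=2)[:360].repeat(1,0) if 0 else cv2.copyMakeBorder(cv2.resize(b,(320,280)),0,80,0,0,0)]))
E
```

```text
time: 16.55
tool_pos: [519.3, 255.4, 198.9]
tcp_rot: [2.582, 0.004, 0.083]
contact_force: [0.5, 0.7, -4.2]
grip_width: 14.1
finger_force: 30.0
time: 16.8
tool_pos: [520.7, 252.9, 202.1]
tcp_rot: [2.584, -0.001, 0.078]
contact_force: [-0.3, 0.1, -3.7]
grip_width: 13.8
finger_force: 30.0
t 16.8 case xy [ 3.411e+01 -3.000e-02] z 202.06 tilt 31.95 rot [ 2.584e+00 -1.200e-03  7.820e-02] F case [0.1 0.3] -3.7 w 13.8 30.0
t 16.8 at [520.7 252.9 202.1] shift now-axes mm [ -0.1 -24.6  28.3] turn [-0.001  0.    -0.002] shift final-axes [ -0.  -24.6  28.3]
```

View pics/w4.png

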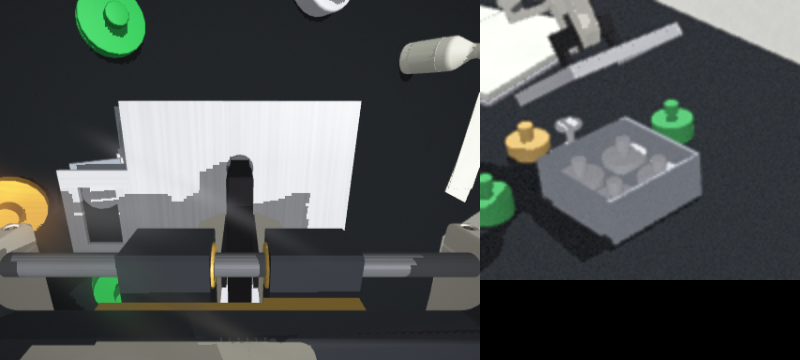

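The lid is held tab low towards the stud, with the eye at wrist (100,205). I'll lower it outside the stud head.

```bash
python3 -m crank '[[0,-0.0124,0.0141,0,0,0],[0,-0.0124,0.0141,0,0,0],[0,-0.0065,0.0105,0,0,0],[0,-0.0065,0.0105,0,0,0],[0,0,0,0,0,0]]'
python3 -m crank '[[0,0,0,0,0,0],[0,0,0,0,0,0]]'
python3 - <<'E'
from h import *
st();to(34,137.4,32)
c=cam('wrist');cv2.imwrite('pics/w5.png',c['img'])
s=cam('side');cv2.imwrite('pics/s5.png',cv2.resize(s['img'][100:220,120:260],None,fx=4,fy=4))
E
```

```text
time: 17.52
tool_pos: [519.3, 259.4, 138.2]
tcp_rot: [2.581, 0.002, 0.08]
contact_force: [0.5, -0.5, -4.3]
grip_width: 13.7
finger_force: 30.0
time: 17.77
tool_pos: [520.1, 259.8, 140.2]
tcp_rot: [2.582, -0.001, 0.08]
contact_force: [0.5, 0.1, -3.9]
grip_width: 14.2
finger_force: 30.0
t 17.77 case xy [41.05 -0.  ] z 140.15 tilt 32.05 rot [ 2.5822e+00 -1.3000e-03  7.9800e-02] F case [ 0.  -0.6] -3.9 w 14.2 30.0
t 17.77 at [520.1 259.8 140.2] shift now-axes mm [-0.   4.5  6.1] turn [ 0.001 -0.001 -0.001] shift final-axes [-0.   4.5  6.1]
```

View pics/s5.png

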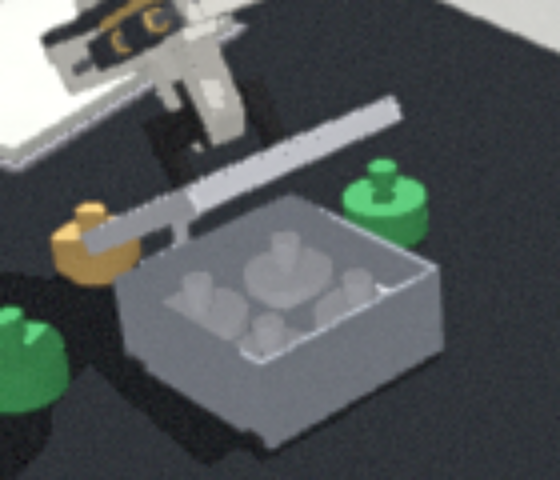

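The side view shows the lid tilted over the case, the stud neck below the tab at (180,235) and no contact force. I'll lower a little more and draw back.

```bash
python3 -m crank '[[0,0.0022,0.003,0,0,0],[0,0.0023,0.0031,0,0,0],[0,0,0,0,0,0],[0,0,0,0,0,0]]'
python3 -m crank '[[0,0.0025,0.0016,0,0,0],[0,0.0025,0.0016,0,0,0],[0,0,0,0,0,0],[0,0,0,0,0,0]]' >/dev/null
python3 -c "from h import *;st()"
python3 -m crank '[[0,0.0017,0.0011,0,0,0],[0,0.0017,0.0011,0,0,0],[0,0,0,0,0,0],[0,0,0,0,0,0]]' >/dev/null
python3 -c "from h import *;st()"
```

```text
time: 18.38
tool_pos: [520.4, 252.6, 136.7]
tcp_rot: [2.582, -0.0, 0.08]
contact_force: [-0.4, 0.7, -4.1]
grip_width: 13.4
finger_force: 30.0
t 18.88 case xy [27.91  0.32] z 136.68 tilt 32.08 rot [ 2.5817e+00 -1.0000e-04  7.9700e-02] F case [0.6 0.2] -4.6 w 13.9 30.0
t 19.38 case xy [23.88  0.32] z 136.6 tilt 32.08 rot [ 2.5817e+00 -1.0000e-04  7.9700e-02] F case [ 1.  -0.1] -3.4 w 14.1 30.0
```

```bash
S="from h import *;st()"
python3 -m crank '[[0,0.00085,0.0005,0,0,0],[0,0.00085,0.0005,0,0,0],[0,0,0,0,0,0]]' >/dev/null;python3 -c "$S"
python3 -m crank '[[0,0.00085,0.0005,0,0,0],[0,0,0,0,0,0],[0,0,0,0,0,0]]' >/dev/null;python3 -c "$S"
python3 -m crank '[[0,0.00085,0.0005,0,0,0],[0,0,0,0,0,0],[0,0,0,0,0,0]]' >/dev/null;python3 -c "$S"
```

```text
t 19.75 case xy [21.81  0.35] z 136.64 tilt 32.09 rot [ 2.5816 -0.      0.0797] F case [-0.3  0.5] -4.2 w 14.0 30.0
t 20.12 case xy [20.95  0.34] z 136.66 tilt 32.08 rot [ 2.5817e+00 -1.0000e-04  7.9800e-02] F case [0.8 0. ] -4.3 w 14.1 30.0
t 20.5 case xy [20.21  0.33] z 136.61 tilt 32.05 rot [ 2.5822e+00 -2.0000e-04  8.0000e-02] F case [2.4 0.3] -5.9 w 13.6 30.0
```

```bash
S="from h import *;st()"
python3 -m crank '[[0,0.0006,0.0004,0,0,0],[0,0,0,0,0,0],[0,0,0,0,0,0]]' >/dev/null;python3 -c "$S"
python3 path.py 100.2 | awk '{a=$1} a<=32 && a!=p {print} {p=a}' | tail -33
```

```text
t 20.88 case xy [19.63  0.34] z 136.53 tilt 32.04 rot [ 2.5824e+00 -2.0000e-04  8.0100e-02] F case [ 4.4 -0.5] -6.2 w 13.5 30.0
32 lidXZ 18.1 111.5 tcp case x,z [ 34.5 137.8] clr 4.05
31 lidXZ 7.0 109.5 tcp case x,z [ 22.9 136.1] clr 3.32
30 lidXZ 5.9 107.9 tcp case x,z [ 21.4 134.8] clr 3.1
29 lidXZ 4.8 106.3 tcp case x,z [ 19.8 133.4] clr 2.88
28 lidXZ 3.8 104.7 tcp case x,z [ 18.3 132.1] clr 2.65
27 lidXZ 2.7 103.1 tcp case x,z [ 16.8 130.7] clr 2.43
26 lidXZ 1.8 101.4 tcp case x,z [ 15.3 129.3] clr 2.2
25 lidXZ 0.8 99.8 tcp case x,z [ 13.9 127.9] clr 1.98
24 lidXZ -0.1 98.1 tcp case x,z [ 12.5 126.4] clr 1.75
23 lidXZ -1.0 96.0 tcp case x,z [ 11.1 124.6] clr 1.48
22 lidXZ -1.9 94.4 tcp case x,z [  9.7 123.1] clr 1.25
21 lidXZ -2.3 92.7 tcp case x,z [  8.8 121.6] clr 1.06
20 lidXZ -3.1 91.0 tcp case x,z [  7.5 120.1] clr 0.85
19 lidXZ -3.5 89.3 tcp case x,z [  6.6 118.6] clr 0.67
18 lidXZ -4.3 87.2 tcp case x,z [  5.3 116.7] clr 0.76
17 lidXZ -4.6 85.5 tcp case x,z [  4.5 115.1] clr 0.83
16 lidXZ -4.9 83.4 tcp case x,z [  3.7 113.2] clr 0.83
15 lidXZ -5.1 81.6 tcp case x,z [  2.9 111.6] clr 0.85
14 lidXZ -5.4 79.5 tcp case x,z [  2.1 109.6] clr 0.78
13 lidXZ -5.6 77.8 tcp case x,z [  1.4 108. ] clr 0.8
12 lidXZ -5.7 75.6 tcp case x,z [  0.7 106. ] clr 0.77
11 lidXZ -5.9 73.5 tcp case x,z [  0.  103.9] clr 0.79
10 lidXZ -6.0 71.8 tcp case x,z [ -0.6 102.3] clr 0.88
9 lidXZ -6.1 69.6 tcp case x,z [ -1.2 100.3] clr 0.97
8 lidXZ -6.1 67.5 tcp case x,z [-1.8 98.2] clr 1.06
7 lidXZ -6.1 65.4 tcp case x,z [-2.3 96.1] clr 1.14
6 lidXZ -6.1 63.2 tcp case x,z [-2.9 94. ] clr 1.22
5 lidXZ -6.1 61.1 tcp case x,z [-3.4 92. ] clr 1.29
4 lidXZ -6.0 58.9 tcp case x,z [-3.8 89.9] clr 1.36
3 lidXZ -5.9 56.8 tcp case x,z [-4.3 87.8] clr 1.38
2 lidXZ -5.4 54.7 tcp case x,z [-4.3 85.6] clr 1.39
1 lidXZ -4.8 52.9 tcp case x,z [-4.3 83.9] clr 1.57
0 lidXZ -2.6 50.8 tcp case x,z [-2.6 81.8] clr 0.8
```

Soft contact with the neck at TCP case x of about 20.3, so the stud is at about 100.2. Now the swing: from 32° to 24° first.

```bash
python3 -m crank '[[0,-0.0024,0.0005,0.036,0,0],[0,0.0013,0.0039,0.035,0,0],[0,0.0013,0.0039,0.035,0,0],[0,0.00125,0.0038,0.035,0,0],[0,0,0,0,0,0]]' >/dev/null
python3 -m crank '[[0,0,0,0,0,0],[0,0,0,0,0,0]]' >/dev/null
python3 -c "from h import *;st();to(12.5,126.4,24);to(9.7,123.1,22)"
```

```text
t 21.75 case xy [12.38  0.37] z 126.47 tilt 24.02 rot [2.7224 0.     0.0802] F case [0.5 0.6] -4.0 w 13.9 30.0
t 21.75 at [522.  231.2 126.5] shift now-axes mm [ 0.4 -0.1  0. ] turn [ 0.  0. -0.] shift final-axes [ 0.4 -0.1  0. ]
t 21.75 at [522.  231.2 126.5] shift now-axes mm [0.4 1.1 4.2] turn [ 0.035  0.    -0.   ] shift final-axes [0.4 1.2 4.1]
```

```bash
python3 -m crank '[[0.0004,0.0011,0.0042,0.035,0,0],[0,0.0009,0.0036,0.035,0,0],[0,0,0,0,0,0],[0,0,0,0,0,0]]' >/dev/null
python3 -c "from h import *;st();to(7.5,120.1,20)"
python3 -m crank '[[0,0.0005,0.0002,0,0,0],[0,0,0,0,0,0],[0,0,0,0,0,0]]' >/dev/null; python3 -c "from h import *;st()"
python3 -m crank '[[0,0.0005,0.0002,0,0,0],[0,0,0,0,0,0],[0,0,0,0,0,0]]' >/dev/null; python3 -c "from h import *;st();to(5.3,116.7,18)"
```

```text
t 22.25 case xy [ 7.   -0.08] z 120.32 tilt 20.0 rot [ 2.7925e+00 -2.0000e-04  7.9300e-02] F case [0.3 0.1] -4.8 w 13.7 30.0
t 22.25 at [522.9 225.9 120.3] shift now-axes mm [-0.1 -0.5  0. ] turn [-0.     0.    -0.001] shift final-axes [-0.1 -0.5  0. ]
t 22.62 case xy [ 6.82 -0.06] z 120.14 tilt 20.0 rot [ 2.7926e+00 -1.0000e-04  8.0000e-02] F case [ 0.6 -0.7] -4.0 w 13.5 30.0
t 23.0 case xy [ 6.41 -0.06] z 120.1 tilt 19.97 rot [ 2.7931e+00 -2.0000e-04  7.9800e-02] F case [ 1.9 -0.5] -5.5 w 13.9 30.0
t 23.0 at [522.9 225.3 120.1] shift now-axes mm [-0.1 -0.1  3.6] turn [ 0.034 -0.    -0.   ] shift final-axes [-0.1  0.   3.6]
```

```bash
S="from h import *;st()"
python3 -m crank '[[0,0.0002,-0.0005,0,0,0],[0,0,0,0,0,0],[0,0,0,0,0,0]]' >/dev/null; python3 -c "$S"
python3 -m crank '[[0,0.0002,-0.0005,0,0,0],[0,0,0,0,0,0],[0,0,0,0,0,0]]' >/dev/null; python3 -c "$S"
python3 -m crank '[[0,0.0002,-0.0005,0,0,0],[0,0,0,0,0,0],[0,0,0,0,0,0]]' >/dev/null; python3 -c "$S"
```

```text
t 23.38 case xy [ 6.33 -0.05] z 120.58 tilt 19.97 rot [ 2.793e+00 -1.000e-04  7.990e-02] F case [ 3.2 -1.5] -6.2 w 13.8 30.0
t 23.75 case xy [ 6.25 -0.02] z 121.18 tilt 19.98 rot [ 2.7929 -0.      0.0799] F case [ 3.1 -0.2] -5.8 w 13.5 30.0
t 24.12 case xy [6.26 0.  ] z 121.61 tilt 19.98 rot [2.7929e+00 1.0000e-04 7.9900e-02] F case [ 4.1 -0.3] -7.0 w 13.7 30.0
```

```bash
S="from h import *;st()"
python3 -m crank '[[0,-0.0003,0.0024,0.0175,0,0],[0,-0.0003,0.0024,0.0175,0,0],[0,0,0,0,0,0],[0,0,0,0,0,0]]' >/dev/null; python3 -c "$S;to(5.3,116.9,18)"
python3 -m crank '[[0,0.0002,0.0018,0.0175,0,0],[0,0.0003,0.0018,0.0175,0,0],[0,0,0,0,0,0],[0,0,0,0,0,0]]' >/dev/null; python3 -c "$S;to(3.7,113.5,16);to(2.1,109.8,14)"
```

```text
t 24.62 case xy [ 4.7  -0.15] z 117.23 tilt 18.01 rot [ 2.8272e+00 -2.0000e-04  7.9500e-02] F case [ 0.2 -0. ] -3.5 w 13.9 30.0
t 24.62 at [523.2 223.6 117.2] shift now-axes mm [-0.1 -0.7  0.1] turn [ 0.     0.    -0.001] shift final-axes [-0.1 -0.7  0.1]
t 25.12 case xy [ 3.35 -0.02] z 113.76 tilt 16.0 rot [2.8624e+00 1.0000e-04 7.9700e-02] F case [-0.8  0.1] -4.7 w 13.8 30.0
t 25.12 at [523.2 222.2 113.8] shift now-axes mm [-0.  -0.4  0.2] turn [-0.     0.    -0.001] shift final-axes [-0.  -0.4  0.2]
t 25.12 at [523.2 222.2 113.8] shift now-axes mm [-0.   0.1  4.1] turn [ 0.035  0.    -0.001] shift final-axes [-0.   0.3  4.1]
```

```bash
S="from h import *;st()"
python3 -m crank '[[0,0.0001,0.002,0.0175,0,0],[0,0.0001,0.002,0.0175,0,0],[0,0,0,0,0,0],[0,0,0,0,0,0]]' >/dev/null; python3 -c "$S;to(2.1,109.8,14)"
python3 -m crank '[[0,0.0002,0.0019,0.0175,0,0],[0,0.0002,0.0019,0.0175,0,0],[0,0,0,0,0,0],[0,0,0,0,0,0]]' >/dev/null; python3 -c "$S;to(0.7,106.1,12);to(-0.6,102.3,10)"
```

```text
t 25.62 case xy [ 2.14 -0.09] z 109.98 tilt 13.98 rot [ 2.8976e+00 -1.0000e-04  7.9600e-02] F case [0.3 0.5] -4.6 w 14.0 30.0
t 25.62 at [523.3 221.  110. ] shift now-axes mm [-0.1 -0.   0.2] turn [-0.     0.    -0.001] shift final-axes [-0.1 -0.   0.2]
t 26.12 case xy [ 0.89 -0.08] z 106.38 tilt 11.97 rot [ 2.9326e+00 -1.0000e-04  7.9600e-02] F case [0.1 0. ] -4.5 w 13.6 30.0
t 26.12 at [523.4 219.8 106.4] shift now-axes mm [-0.1  0.1  0.3] turn [-0.     0.    -0.001] shift final-axes [-0.1  0.1  0.3]
t 26.12 at [523.4 219.8 106.4] shift now-axes mm [-0.1  0.6  4.3] turn [ 0.034  0.    -0.001] shift final-axes [-0.1  0.8  4.3]
```

```bash
S="from h import *;st()"
python3 -m crank '[[0,0.0003,0.0021,0.0175,0,0],[0,0.0003,0.0021,0.0175,0,0],[0,0,0,0,0,0],[0,0,0,0,0,0]]' >/dev/null; python3 -c "$S"
python3 -m crank '[[0,0.0002,0.0021,0.0175,0,0],[0,0.0002,0.0021,0.0175,0,0],[0,0,0,0,0,0],[0,0,0,0,0,0]]' >/dev/null; python3 -c "$S;to(-1.8,98.2,8);to(-2.9,94.1,6)"
```

```text
t 26.62 case xy [-0.52 -0.09] z 102.37 tilt 9.97 rot [ 2.9676e+00 -1.0000e-04  7.9600e-02] F case [1.1 0.5] -5.1 w 13.7 30.0
t 27.12 case xy [-1.64 -0.11] z 98.28 tilt 7.96 rot [ 3.0026e+00 -1.0000e-04  7.9600e-02] F case [-0.5 -0.5] -4.5 w 13.4 30.0
t 27.12 at [523.6 217.3  98.3] shift now-axes mm [-0.1  0.2  0.1] turn [-0.001 -0.    -0.001] shift final-axes [-0.1  0.2  0.1]
t 27.12 at [523.6 217.3  98.3] shift now-axes mm [-0.1  0.7  4.3] turn [ 0.034 -0.    -0.001] shift final-axes [-0.1  0.8  4.3]
```

```bash
S="from h import *;st()"
python3 -m crank '[[0,0.0003,0.0021,0.0175,0,0],[0,0.0003,0.0021,0.0175,0,0],[0,0,0,0,0,0],[0,0,0,0,0,0]]' >/dev/null; python3 -c "$S"
python3 -m crank '[[0,0.0003,0.0021,0.0175,0,0],[0,0.0002,0.0021,0.0175,0,0],[0,0,0,0,0,0],[0,0,0,0,0,0]]' >/dev/null; python3 -c "$S"
python3 -m crank '[[0,0.0001,0.002,0.0175,0,0],[0,0,0.0021,0.0175,0,0],[0,0,0,0,0,0],[0,0,0,0,0,0]]' >/dev/null; python3 -c "$S;to(-4.2,85.7,2);to(-3.5,82.5,0)"
```

```text
t 27.62 case xy [-2.77 -0.11] z 94.22 tilt 5.96 rot [ 3.0376e+00 -1.0000e-04  7.9600e-02] F case [-0.2  0.4] -4.8 w 13.9 30.0
t 28.12 case xy [-3.69 -0.13] z 90.07 tilt 3.95 rot [ 3.0726e+00 -1.0000e-04  7.9500e-02] F case [-0.6  0.1] -5.0 w 13.8 30.0
t 28.62 case xy [-4.  -0.1] z 85.98 tilt 1.95 rot [ 3.1076e+00 -1.0000e-04  7.9600e-02] F case [-0.3  0.5] -4.3 w 13.8 30.0
t 28.62 at [523.8 214.9  86. ] shift now-axes mm [-0.1  0.2  0.3] turn [-0.001 -0.    -0.001] shift final-axes [-0.1  0.2  0.3]
t 28.62 at [523.8 214.9  86. ] shift now-axes mm [-0.1 -0.6  3.5] turn [ 0.034 -0.    -0.001] shift final-axes [-0.1 -0.5  3.5]
```

```bash
S="from h import *;st()"
python3 -m crank '[[0,-0.0003,0.0016,0.017,0,0],[0,-0.0002,0.0016,0.017,0,0],[0,0,0,0,0,0],[0,0,0,0,0,0]]' >/dev/null; python3 -c "$S"
python3 -m crank '[[0,0,0.0005,0,0,0],[0,0,0.0005,0,0,0],[0,0,0,0,0,0],[0,0,0,0,0,0]]' >/dev/null; python3 -c "$S"
python3 -m crank '[[0,0,0.0005,0,0,0],[0,0,0,0,0,0],[0,0,0,0,0,0]]' >/dev/null; python3 -c "$S"
```

```text
t 29.12 case xy [-3.58 -0.1 ] z 82.76 tilt -0.0 rot [-3.1416e+00 -1.0000e-04  7.9600e-02] F case [0.  0.2] -4.8 w 13.6 30.0
t 29.62 case xy [-3.46 -0.04] z 81.74 tilt -0.0 rot [-3.1415e+00 -1.0000e-04  7.9800e-02] F case [-1.   0.4] -3.9 w 13.8 30.0
t 30.0 case xy [-3.48 -0.05] z 81.24 tilt -0.0 rot [-3.1415e+00 -1.0000e-04  7.9800e-02] F case [-0.3  0.5] -5.3 w 13.6 30.0
```

```bash
S="from h import *;st()"
python3 -m crank '[[0,0,0.0005,0,0,0],[0,0,0,0,0,0],[0,0,0,0,0,0]]' >/dev/null; python3 -c "$S"
python3 -m crank '[[0,0,0.0004,0,0,0],[0,0,0,0,0,0],[0,0,0,0,0,0]]' >/dev/null; python3 -c "$S"
```

```text
t 30.38 case xy [-3.46 -0.11] z 81.19 tilt -0.01 rot [-3.1414e+00 -5.0000e-04  7.9800e-02] F case [-0.6  2.9] 1.9 w 13.8 30.0
t 30.75 case xy [-3.48 -0.09] z 81.19 tilt -0.01 rot [-3.1415e+00 -6.0000e-04  7.9800e-02] F case [-0.8  4.7] 6.6 w 13.8 30.0
```

Down on the rim at z 81.2, as expected. I'll ease off slightly and slide home towards the stud.

```bash
S="from h import *;st()"
python3 -m crank '[[0,0,-0.0005,0,0,0],[0,-0.001,0,0,0,0],[0,-0.001,0,0,0,0],[0,0,0,0,0,0],[0,0,0,0,0,0]]' >/dev/null; python3 -c "$S"
python3 -m crank '[[0,-0.0006,0,0,0,0],[0,0,0,0,0,0],[0,0,0,0,0,0]]' >/dev/null; python3 -c "$S"
python3 -m crank '[[0,-0.0006,0,0,0,0],[0,0,0,0,0,0],[0,0,0,0,0,0]]' >/dev/null; python3 -c "$S"
python3 -m crank '[[0,-0.0006,0,0,0,0],[0,0,0,0,0,0],[0,0,0,0,0,0]]' >/dev/null; python3 -c "$S"
```

```text
t 31.38 case xy [-2.18 -0.55] z 81.19 tilt 0.05 rot [ 3.1407e+00 -1.0000e-03  7.9700e-02] F case [-4.7  2.2] 5.6 w 14.3 30.0
t 31.75 case xy [-1.59 -0.66] z 81.17 tilt 0.05 rot [ 3.1407e+00 -1.2000e-03  7.9700e-02] F case [-4.9  0.7] 4.6 w 13.6 30.0
t 32.12 case xy [-1.01 -0.77] z 81.21 tilt 0.05 rot [ 3.1408e+00 -1.5000e-03  7.9700e-02] F case [-5.7  1. ] 3.5 w 13.8 30.0
t 32.5 case xy [-0.32 -0.85] z 81.21 tilt 0.04 rot [ 3.1409e+00 -1.7000e-03  7.9700e-02] F case [-4.2  0.3] 3.8 w 13.8 30.0
```

```bash
S="from h import *;st()"
for i in 1 2 3; do :; done
python3 -m crank '[[0,-0.0006,0,0,0,0],[0,0,0,0,0,0],[0,0,0,0,0,0]]' >/dev/null; python3 -c "$S"
python3 -m crank '[[0,-0.0006,0,0,0,0],[0,0,0,0,0,0],[0,0,0,0,0,0]]' >/dev/null; python3 -c "$S"
python3 -m crank '[[0,-0.0006,0,0,0,0],[0,0,0,0,0,0],[0,0,0,0,0,0]]' >/dev/null; python3 -c "$S"
```

```text
t 32.88 case xy [-0.07 -0.87] z 81.2 tilt 0.07 rot [ 3.1404e+00 -1.6000e-03  7.9700e-02] F case [-7.3  0.9] 3.6 w 13.8 30.0
t 33.25 case xy [-0.06 -0.83] z 81.21 tilt 0.12 rot [ 3.1395e+00 -1.4000e-03  7.9700e-02] F case [-9.4  0.8] 4.0 w 14.3 30.0
t 33.62 case xy [-0.06 -0.83] z 81.2 tilt 0.17 rot [ 3.1386e+00 -1.2000e-03  7.9700e-02] F case [-11.7   0.3] 5.5 w 13.9 30.0
```

The lip is against the wall at x = -0.06. I'll take the push off, release, rise and check.

```bash
S="from h import *;st()"
python3 -m crank '[[0,0.0012,-0.0001,0,0,0],[0,0,0,0,0,0],[0,0,0,0,0,0]]' >/dev/null; python3 -c "$S"
python3 -m crank '[[0,0,0,0,0,0],[0,0,0,0,0,0],[0,0,0,0,0,0],[0,0,0,0,0,0]]' 50 >/dev/null; python3 -c "$S"
python3 -m crank '[[0,0,-0.02,0,0,0],[0,0,-0.05,0,0,0],[0,0,-0.05,0,0,0],[0,0,-0.03,0,0,0],[0,0,0,0,0,0]]'
python3 - <<'E'
from h import *
c=cam('wrist');s=cam('side')
cv2.imwrite('pics/w6.png',np.hstack([cv2.resize(c['img'],(480,360)),cv2.copyMakeBorder(cv2.resize(s['img'][100:240,120:280],(320,280)),0,80,0,0,0)]))
E
```

```text
t 34.0 case xy [-0.05 -0.81] z 81.18 tilt 0.07 rot [ 3.1403e+00 -1.5000e-03  7.9800e-02] F case [-7. -1.] 4.1 w 13.6 30.0
t 34.5 case xy [ 1.12 -0.02] z 80.87 tilt -0.01 rot [-3.1414 -0.      0.0799] F case [ 1.1 -0.3] 0.2 w 44.9 0.0
time: 35.12
tool_pos: [524.5, 220.3, 233.6]
tcp_rot: [-3.14, -0.006, 0.08]
contact_force: [0.3, -0.6, -1.3]
grip_width: 45.8
finger_force: 0.0
```

View pics/w6.png

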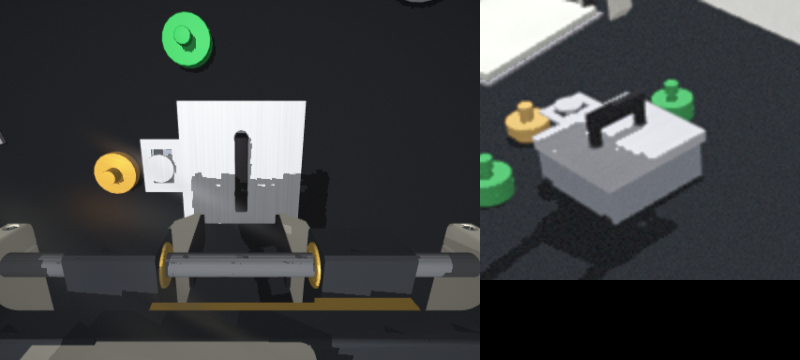

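The lid lies level on the case. The stud head at (162,167) shows above the eye, the handle is free and the arm is clear. I'll hand the job in.

```bash
python3 -m crank '[[0,0,0,0,0,0],[0,0,0,0,0,0]]' >/dev/null; python3 -c "from plant import bot;print(bot.close_job())"
```

```text
the job is handed in; nothing more can be done
None
```

The weight is in the empty compartment and the lid is hooked under the stud head, level on the rim with its lip against the case wall; I handed the job in at about 35 s of the 64 s allowed, but it gave back no verdict.

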